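# Fit a relay and hold the controller's recessed reset

### The job

Plug the loose relay fully home into the empty socket on top of the relay controller and let go of it; only after that take the reset pin out of its stand, reach its tip through the round opening in the controller's top and press the recessed reset button right down. Finish while still gripping the pin upright and holding the button down with it: do not let go. Leave the glassware and the other things on the bench where they are.

Things in the scene. Friction and masses are not known exactly. Their poses are not given: they have to be found in the camera images.
- controller: Fixed metal box, flat aluminium top, 166 (x) x 226 (y) x 70 mm high; origin: centre of underside, z up. On top, in its axes (mm): empty rectangular socket (-34, 55); an identical relay already fitted (36, 55), 42 high; round reset opening with thin black ring (-15, -55); closed black fuse cap, 20 wide, 8 high (45, -55). Yaw varies within 0.3 rad.
- socket (a point): Centre of the mouth of the empty socket, level with the controller's top; axes are the controller's. The hole is 33 mm along the controller's x and 25 mm along its y, with slightly chamfered edges, and 40 mm deep (the relay stops on its shoulder before reaching the floor).
- relay: Loose relay: black block 42 (x) x 34 (y) x 42 mm high on a grey plug foot 30 (x) x 22 (y) x 16 mm high. Origin: centre of the foot's underside, z up. Starts standing on its foot on the bench. Fits either way round (half turn), x along the controller's x; fully home, the block's shoulder rests on the controller's top, origin 16 mm below the socket's mouth. 0.05 to 0.12 kg.
- reset_pin: Stylus, origin at the centre of its flat tip, z towards the handle. Steel shank 8 mm in diameter, 60 mm long; steel collar 24 mm in diameter from 60 to 64 mm; grey square handle 16 x 16 mm (sides along x and y) from 64 to 116 mm above the tip. 0.05 kg. Starts upright, tip down, in the stand, collar on the stand's top (tip 6 mm above the bench).
- pin_stand: Fixed white block 60 x 60 x 66 mm with an 11 mm round hole down its middle holding the pin; origin at the centre of its underside.
- reset_opening (a point): Centre of the round reset opening, 16 mm in diameter, level with the controller's top (70 mm above the bench). The flat top of the reset button, 14 mm in diameter, lies 25 mm straight below this point.
- reset_button (a joint): Reset button travel in m: 0 is up, 0.006 is right down on its stop. Spring-return: it needs about 1.5 N to start moving and 4.5 N at the stop, so the pin's weight alone does not press it.
- flask_left: Bystander: conical glass flask, 52 mm wide and 85 mm high, at the front of the bench to the left of the middle; origin at the centre of its underside. Loose.
- flask_right: Bystander: conical glass flask, 52 mm wide and 85 mm high, at the front of the bench to the right of the middle; origin at the centre of its underside. Loose.
- marker: Bystander: marker pen 12 x 132 x 12 mm lying at the front right; origin at the centre of its underside. Loose.
- rubber_bulb: Bystander: rubber pipette bulb, 51 mm wide and 76 mm high, at the right; origin at the centre of its underside. Loose.
Mind the look-alikes: they are no part of the job. Several things look just like the relay: the one meant starts nearest to the robot's base.

How it is judged:
On the way, in this order (a step that is already met when the one before it is completed fails the run):
1. the relay is fully home in the empty socket and let go of (z of relay in the frame of socket between -0.02 and -0.0135 m and horizontal distance between relay and socket below 0.004 m and angle between the x axis of relay and the x axis of controller, either way round below 0.15 rad and angle between the z axis of relay and the z axis of controller, either way round below 0.1 rad and contact force between the fingers and relay below 0.2 N), for 0.3 s.
2. the reset pin is drawn out of its stand in the gripper (z of reset_pin in the frame of pin_stand above 0.067 m and contact force between the fingers and reset_pin above 1 N), for 0.2 s.
At the end, for the whole second after the job is handed in: Relay home in the socket (origin 13.5 to 20 mm below the mouth, within 4 mm of centre, 0.15 rad of square); the gripped reset pin, within 0.2 rad of upright, tip inside the opening, keeps the button at least 4.2 of its 6 mm down through the last second (z of relay in the frame of socket between -0.02 and -0.0135 m and horizontal distance between relay and socket below 0.004 m and angle between the x axis of relay and the x axis of controller, either way round below 0.15 rad and angle between the z axis of relay and the z axis of controller, either way round below 0.1 rad and value of joint reset_button above 0.0042 m and contact force between reset_pin and controller above 1.5 N and contact force between the fingers and reset_pin above 2 N and horizontal distance between reset_pin and reset_opening below 0.008 m and z of reset_pin in the frame of reset_opening below -0.027 m and angle between reset_pin's own z axis and vertical below 0.2 rad); the arm keeps its last pose, push and grip.
It fails at once if the reset button is pressed before the relay is in its socket (value of joint reset_button above 0.002 m and not (z of relay in the frame of socket between -0.02 and -0.0135 m and horizontal distance between relay and socket below 0.004 m and angle between the x axis of relay and the x axis of controller, either way round below 0.15 rad and angle between the z axis of relay and the z axis of controller, either way round below 0.1 rad)).
It fails at once if a bystander is moved more than 40 mm or knocked over (distance of any of flask_left, flask_right, marker, rubber_bulb from where it was at the start of the episode above 0.04 m or angle between any of flask_left, flask_right, rubber_bulb's own z axis and vertical above 0.6 rad).
It also fails if it takes over 72 s, if anything falls off the work surface, if the arm or the gripper's body presses on something with over 40 N, if the wrist force passes 120 N, or if a joint passes its speed limit or range.

### The arm

A 6-joint arm with a two-finger parallel gripper is mounted at the origin on a cart in front of the work surface, level with it; the furniture and walls round the work are solid. World frame = base frame: x ahead of the robot, y to its left, z up, the work surface at z = 0. Lengths are in m, angles in rad, forces in N, time in s.
With the tool pointing down it reaches from about 0.275 to 0.975 m from the base axis. Payload 8.4 kg.
Tool frame: the origin (TCP) lies at the centre of the arm's flange, where the gripper is bolted on; the fingertips stand 190 mm ahead of it and the grasp point (between the pads) lies 171 mm ahead of it; x points along the fingers, y is the direction in which the jaws open and shut, and the axes are right-handed (so a half turn about x gives the same grasp; the last joint's range is limited). The gripper opens to 92 mm and grips with 3 to 60 N. Pads are 20 mm wide; open, the fingers measure 128 mm over their backs; the gripper's body (75 mm by 189 mm) begins 69 mm behind the grasp point.
Start: joints at [1.102, 0.353, 1.633, -0, 1.155, -0.002], TCP at [0.281, 0.558, 0.405] pointing down, gripper open.
Joint ranges: [-2.63, 2.63], [-0.92, 2.1], [0.06, 2.66], [-1.3, 4.44], [0, 2.69], [-3.02, 3.02]. Speed limits (rad/s): [2.22, 2.22, 2.79, 3.14, 3.14, 3.14].

### API

Orientations are given as a rotation vector (axis times angle).
In Python, from bench import env, read_camera, ticket gives the robot as it stands. The module is installed in compiled form; this text tells all that it offers.
- The arm moves only by the shell command python3 -m jog 'ROWS' [FORCE]. ROWS is JSON, a list of rows, each an object with "slide": the shift along the tool's x, y, z in mm, a list of three; "dr": the turn, a rotation vector about the tool's x, y, z in degrees, a list of three; "claw": the closure, from -1 (fully open) to 1 (shut). In form: [{"slide": [dx, dy, dz], "dr": [rx, ry, rz], "claw": claw}, ...]. A call has 1 to 10 rows; each row shifts and turns the commanded pose from where the row before left it, along the tool's axes as they then stand; what a row does not reach is not made up. A row lasts 1/8 s, in which the tool goes at most 62.5 mm and 10.7 degrees, less where a joint would pass 70% of its speed; a pose out of reach is approached as far as the arm can. A call with a gripper value outside its range is refused whole. The fingers move at their own pace and stop on an object; FORCE is the grip in N (left out, the last holds). Time passes only in rows, so rows that do not move let the fingers close. It gives the time, the measured TCP pose, the force and the opening at its end, in the units of the state.
- env.read_state(): the state, without advancing time (a new reading comes with each control period).
- read_camera(name): name is "side" or "top" or "wrist"; returns a dict with "color" (384x512x3 uint8, red, green, blue), "vertical_fov" (degrees; the focal length in pixels is half the picture's height over the tangent of half this angle, whatever the lens; pixels are square), "cx", "cy" (the principal point, pixels), "xyz" and "orientation" of the camera in the world; the wrist camera has in their place "mount" (4x4, takes a point from camera to tool coordinates, whose origin is the TCP and whose axes are the tool frame's). Camera axes: x right, y up, looking along -z (the intrinsics and any distortion apply to the point x, -y, -z); pixel columns grow to the right and rows downward; lengths in m; the calibration is good to about 2 mm. The wrist camera is an equidistant fisheye: a pixel r from the principal point sees the ray r / f radians off the axis. A picture is of the moment at which its call begins: read the wrist's pose just before it. There is no depth.
- ticket.hand_in(): hands the job in, once; it reports no verdict.
The state is a dict: "time": time; "joint_positions": joint angles; "qvel": joint speeds; "joint_torque": joint torques, N m; "position": TCP position; "eef_rot": TCP orientation; "ft_force": force on the tool from outside, world axes, zero at the start; "wrist_torque": the same for the moment, N m; "finger_gap": finger opening in m.
Only numpy, scipy, OpenCV 4.12 (cv2) and the standard library are available. Lean on these libraries where they do the work, as an engineer would, in place of code of your own. Each camera call takes 0.05 s, during which the arm holds its last target.

## Working session

There is one attempt and no reset: what is moved stays moved. The work goes in short steps, Python scripts to look and compute and a shell command to move; the robot and the scene stay as the last step left them, time stands still between calls to the robot, and variables do not carry over. Pictures are saved under pics/ and viewed, and the job is handed in when it is done.

```bash
mkdir -p pics; cat > h.py <<'E'
import numpy as np,cv2
from scipy.spatial.transform import Rotation as R
from bench import env, read_camera, ticket
def snap(n,fn):
    s=env.read_state(); c=read_camera(n)
    cv2.imwrite('pics/%s.png'%fn,c['color'][...,::-1]); 
    c['s']=s; return c
E
python3 - <<'E'
from h import *
s=env.read_state(); print({k:np.round(v,4) for k,v in s.items()})
for n in ['side','top','wrist']:
    c=snap(n,n+'0'); print(n,{k:v for k,v in c.items() if k not in('color','s')})
E
```

```text
{'time': np.float64(0.0), 'joint_positions': array([ 1.1016,  0.3537,  1.6341, -0.    ,  1.1552, -0.0024]), 'qvel': array([-0.0001,  0.0001, -0.0006, -0.0005, -0.0004,  0.0014]), 'joint_torque': array([ 1.40000e-03, -5.93828e+01, -3.34214e+01,  6.97000e-02,
        2.37000e-02, -1.00000e-04]), 'position': array([0.2812, 0.5579, 0.404 ]), 'eef_rot': array([ 0.365 ,  1.5399, -0.3671]), 'ft_force': array([-0.6665, -0.0652,  0.1   ]), 'wrist_torque': array([ 0.011 , -0.0135,  0.0086]), 'finger_gap': np.float64(0.0921)}
side {'vertical_fov': 45.378917704005815, 'cx': 257.82924689951795, 'cy': 184.16131182863813, 'xyz': array([-0.07412882, -1.16984953,  0.61160862]), 'orientation': array([ 1.14016053, -0.28340387, -0.41242185])}
top {'vertical_fov': 52.69312315858394, 'cx': 257.1164864524051, 'cy': 193.34826063523653, 'xyz': array([ 0.35858619, -0.02050022,  1.29945204]), 'orientation': array([ 0.10368706, -0.10068796, -1.57928769])}
wrist {'vertical_fov': 65.70646984690485, 'cx': 251.76297519717082, 'cy': 191.22260981173255, 'mount': array([[ 6.14913020e-04,  2.92781329e-01, -9.56179228e-01,
         1.93905806e-02],
       [ 9.99999794e-01, -3.56032954e-04,  5.34076748e-04,
         1.64715371e-04],
       [-1.84063614e-04, -9.56179359e-01, -2.92781488e-01,
        -8.44756590e-02],
       [ 0.00000000e+00,  0.00000000e+00,  0.00000000e+00,
         1.00000000e+00]])}
```

View pics/top0.png

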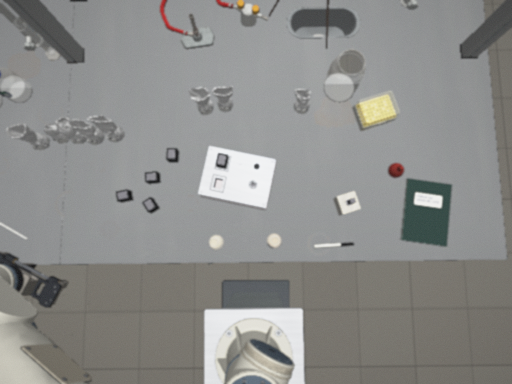

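View pics/side0.png

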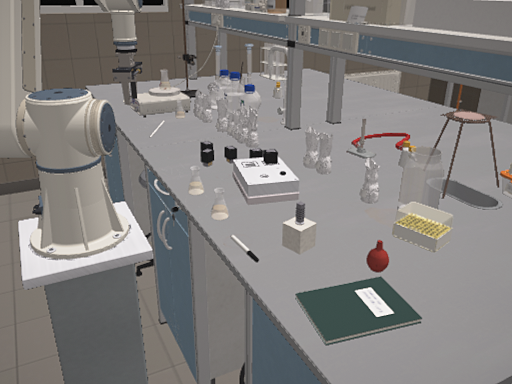

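View pics/wrist0.png

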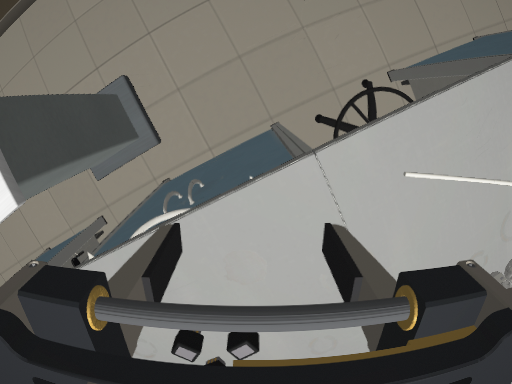

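```bash
cat >> h.py <<'E'
def ray(c,u,v):
    H=c['color'].shape[0]; f=H/2/np.tan(np.radians(c['vertical_fov'])/2)
    x,y=u-c['cx'],v-c['cy']
    if 'mount' in c:
        r=np.hypot(x,y); t=r/f; d=np.array([np.sin(t)*x/r,-np.sin(t)*y/r,-np.cos(t)])
        Rt=R.from_rotvec(c['s']['eef_rot']).as_matrix(); M=c['mount']
        return c['s']['position']+Rt@M[:3,3], Rt@M[:3,:3]@d
    return c['xyz'], R.from_rotvec(c['orientation']).as_matrix()@np.array([x/f,-y/f,-1])
def at(c,u,v,z):
    o,d=ray(c,u,v); return o+d*(z-o[2])/d[2]
def proj(c,p):
    H=c['color'].shape[0]; f=H/2/np.tan(np.radians(c['vertical_fov'])/2)
    if 'mount' in c:
        Rt=R.from_rotvec(c['s']['eef_rot']).as_matrix(); M=c['mount']
        q=M[:3,:3].T@(Rt.T@(np.asarray(p)-c['s']['position'])-M[:3,3])
        t=np.arctan2(np.hypot(q[0],q[1]),-q[2]); k=f*t/np.hypot(q[0],q[1]); return c['cx']+q[0]*k,c['cy']-q[1]*k
    q=R.from_rotvec(c['orientation']).as_matrix().T@(np.asarray(p)-c['xyz']); return c['cx']-f*q[0]/q[2],c['cy']+f*q[1]/q[2]
def crop(c,x0,y0,x1,y1,k,fn):
    im=cv2.resize(c['color'][y0:y1,x0:x1],None,fx=k,fy=k,interpolation=cv2.INTER_CUBIC)
    cv2.imwrite('pics/%s.png'%fn,im[...,::-1])
E
python3 - <<'E'
from h import *
c=snap('top','top1'); crop(c,105,140,285,260,4.4,'top1a'); crop(c,300,150,420,240,6,'top1b')
for p in [(172,154),(152,176),(123,195),(150,204)]:
    q=at(c,*p,.05); print(p,q.round(3),np.hypot(*q[:2]).round(3))
E
```

```text
(172, 154) [0.656 0.26  0.05 ] 0.705
(152, 176) [0.583 0.324 0.05 ] 0.667
(123, 195) [0.521 0.417 0.05 ] 0.668
(150, 204) [0.491 0.329 0.05 ] 0.591
```

View pics/top1a.png

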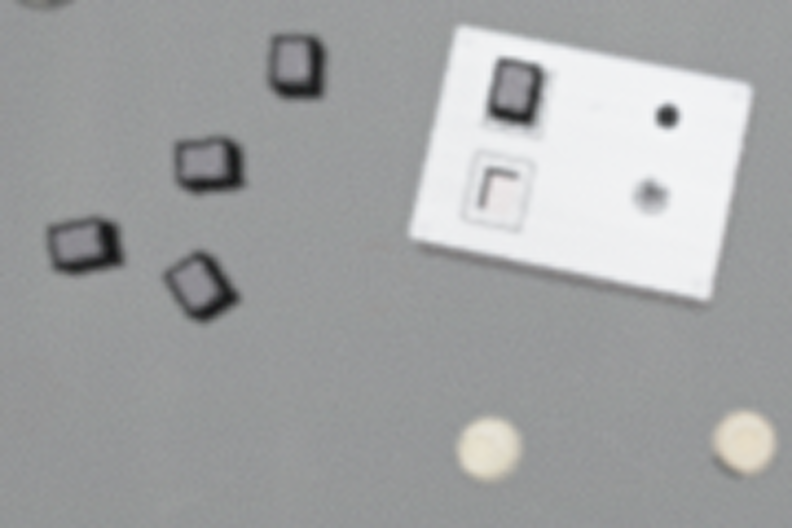

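View pics/top1b.png

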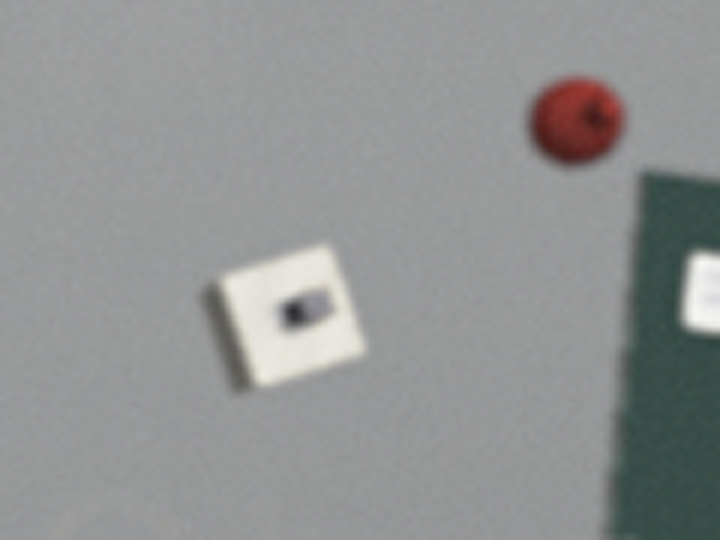

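```bash
python3 - <<'E'
from h import *
c=snap('top','top2')
P=[at(c,105+u/4.4,140+v/4.4,.07)[:2] for u,v in [(458,25),(752,87),(712,298),(410,238)]]
P=np.array(P);print(P.round(4)); m=P.mean(0)
print(np.linalg.norm(np.roll(P,-1,0)-P,axis=1))
ex=(P[0]+P[1]-P[2]-P[3]);ey=(P[0]+P[3]-P[1]-P[2])
y1=np.arctan2(ex[1],ex[0]);y2=np.arctan2(-ey[0],ey[1]);print(m,y1,y2)
yaw=(y1+y2)/2; Rm=np.array([[np.cos(yaw),-np.sin(yaw)],[np.sin(yaw),np.cos(yaw)]])
for n,l in dict(sock=(-34,55),open=(-15,-55)).items(): 
    w=m+Rm@np.array(l)/1e3; print(n,w, (np.array(proj(c,[*w,.07]))-[105,140])*4.4)
P=np.array([at(c,300+u/6,150+v/6,.066)[:2] for u,v in [(218,285),(328,245),(365,352),(258,388)]]);print(P.round(4),P.mean(0))
P=np.array([at(c,105+u/4.4,140+v/4.4,.058)[:2] for u,v in [(165,280),(202,252),(235,292),(203,320)]]);print(P.round(4),P.mean(0)); d=np.roll(P,-1,0)-P; print(np.arctan2(d[:,1],d[:,0]),np.linalg.norm(d,axis=1))
E
```

```text
[[ 0.6773  0.1354]
 [ 0.6281 -0.081 ]
 [ 0.4728 -0.0494]
 [ 0.5189  0.1695]]
[0.22194096 0.15850684 0.22372532 0.16195434]
[0.57426369 0.04364448] -0.206295486381067 -0.2156802753516283
sock [0.55253608 0.10454531] [499.44356567 191.34742404]
open [ 0.54807789 -0.00699448] [652.39379765 195.70300167]
[[ 0.5035 -0.2725]
 [ 0.5244 -0.3321]
 [ 0.4668 -0.3493]
 [ 0.4483 -0.2917]] [ 0.48577319 -0.31142492]
[[0.4915 0.3505]
 [0.5118 0.3239]
 [0.4821 0.299 ]
 [0.4618 0.3219]] [0.4868216  0.32382959]
[-0.91757476 -2.44494909  2.29503563  0.76661552] [0.03348362 0.03876963 0.03058546 0.04116776]
```

```bash
cat >> h.py <<'E'
def plan(tx,ty,tz,yaw):
    """tool down; yaw of tool y axis (mod pi). Prints total slide (current axes) and dr about tool x, dr to level"""
    s=env.read_state(); A=R.from_rotvec(s['eef_rot']).as_matrix()
    cur=np.arctan2(A[1,1],A[0,1]); d=(yaw-cur+np.pi/2)%np.pi-np.pi/2
    y=cur+d; T=np.column_stack([[0,0,-1],[np.cos(y),np.sin(y),0],np.cross([0,0,-1],[np.cos(y),np.sin(y),0])])
    print('pos',s['position'].round(4),'yaw',cur.round(4),'t',s['time'],'gap',s['finger_gap'].round(4),'F',s['ft_force'].round(2),'q6',s['joint_positions'][5].round(2))
    print('slide',(A.T@(np.array([tx,ty,tz])-s['position'])*1e3).round(1),'dr',np.degrees(R.from_matrix(A.T@T).as_rotvec()).round(2))
E
python3 - <<'E'
from h import *
print(R.from_rotvec(env.read_state()['eef_rot']).as_matrix().round(3))
plan(.487,.324,.36,.73+np.pi/2)
E
```

```text
[[-0.     0.45   0.893]
 [-0.001  0.893 -0.45 ]
 [-1.    -0.001 -0.   ]]Traceback (most recent call last):
  File "<stdin>", line 3, in <module>
  File "h.py", line 33, in plan
    print('pos',s['position'].round(4),'yaw',cur.round(4),'t',s['time'],'gap',s['finger_gap'].round(4),'F',s['ft_force'].round(2),'q6',s['joint_positions'][5].round(2))
                                                                              ^^^^^^^^^^^^^^^^^^^^^
AttributeError: 'float' object has no attribute 'round'
```

```bash
sed -i "s/s\['finger_gap'\].round(4)/round(float(s['finger_gap']),4)/" h.py; python3 - <<'E'
from h import *
plan(.487,.324,.36,.73+np.pi/2)
E
```

```text
pos [0.2812 0.5581 0.4043] yaw 1.1041 t 0.25 gap 0.0917 F [-1.26  0.05  0.05] q6 -0.0
slide [  44.4 -116.4  289.1] dr [-6.857e+01 -2.000e-02  3.000e-02]
```

```bash
python3 -m jog '[{"slide":[7,-19,48],"dr":[0,0,0],"claw":-1},{"slide":[7,-19,48],"dr":[0,0,0],"claw":-1},{"slide":[7,-19,48],"dr":[0,0,0],"claw":-1},{"slide":[7,-19,48],"dr":[0,0,0],"claw":-1},{"slide":[8,-20,48],"dr":[0,0,0],"claw":-1},{"slide":[8,-20,49],"dr":[0,0,0],"claw":-1}]' 20
python3 -m jog '[{"slide":[0,0,0],"dr":[-9.8,0,0],"claw":-1},{"slide":[0,0,0],"dr":[-9.8,0,0],"claw":-1},{"slide":[0,0,0],"dr":[-9.8,0,0],"claw":-1},{"slide":[0,0,0],"dr":[-9.8,0,0],"claw":-1},{"slide":[0,0,0],"dr":[-9.8,0,0],"claw":-1},{"slide":[0,0,0],"dr":[-9.8,0,0],"claw":-1},{"slide":[0,0,0],"dr":[-9.8,0,0],"claw":-1},{"slide":[0,0,0],"dr":[0,0,0],"claw":-1},{"slide":[0,0,0],"dr":[0,0,0],"claw":-1}]'
python3 - <<'E'
from h import *
plan(.487,.324,.36,.73+np.pi/2)
c=snap('wrist','w1')
print(proj(c,[.487,.324,.058]))
crop(c,150,150,350,300,4,'w1a')
E
```

```text
time: 1.0
position: [0.4881, 0.3231, 0.3605]
eef_rot: [0.366, 1.539, -0.366]
ft_force: [0.0, 1.8, 0.2]
finger_gap: 0.0924
time: 2.12
position: [0.4871, 0.3245, 0.3607]
eef_rot: [-0.568, 1.495, 0.568]
ft_force: [-1.1, 0.7, -0.2]
finger_gap: 0.0917
pos [0.4871 0.3245 0.3607] yaw 2.2975 t 2.125 gap 0.0917 F [-1.12  0.68 -0.2 ] q6 -1.71
slide [ 0.7 -0.3 -0.4] dr [-0.19 -0.   -0.  ]
(np.float64(250.17987036905777), np.float64(187.8455226407817))
```

View pics/w1.png

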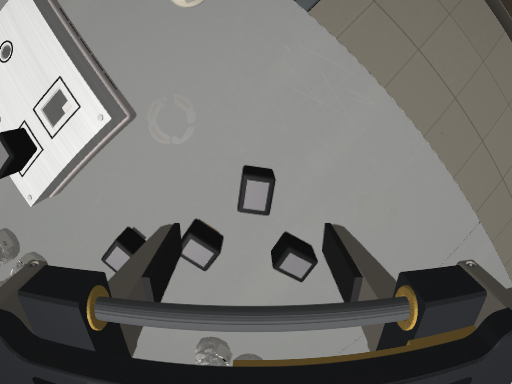

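```bash
python3 - <<'E'
from h import *
c=snap('wrist','w2'); crop(c,215,150,295,225,8,'w2a')
E
```

```text
(no output)
```

View pics/w2a.png

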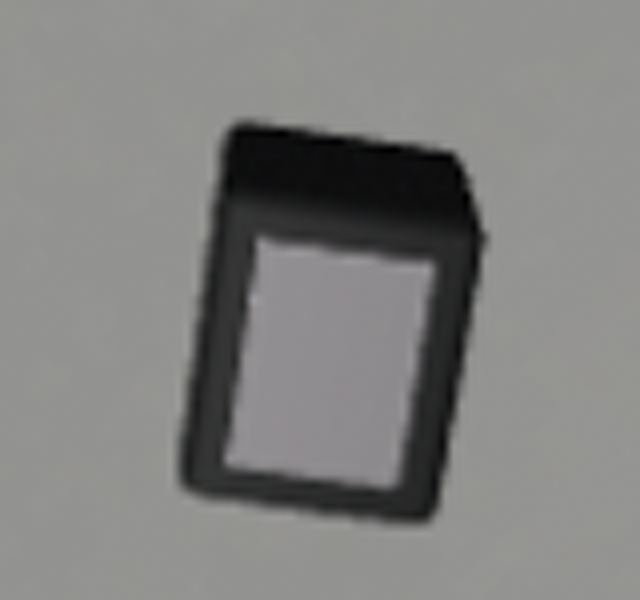

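Four look-alikes in the top picture: (172,155), (152,177), (123,196) and (150,205). The last one fits: it is 0.59 m from the base, against 0.67–0.71 m for the others. The crop shows it alone, centred under the gripper, with its top label's corners at crop (257,238), (437,260), (400,490) and (225,465).

```bash
python3 - <<'E'
from h import *
c=snap('wrist','w3')
for pts in ([(257,238),(437,260),(400,490),(225,465)],[(222,200),(483,240),(432,522),(185,490)]):
    P=np.array([at(c,215+u/8,150+v/8,.058)[:2] for u,v in pts]);print(P.mean(0).round(4)); d=np.roll(P,-1,0)-P; print((np.arctan2(d[:,1],d[:,0])%np.pi).round(3),np.linalg.norm(d,axis=1).round(4))
yy=2.14
plan(*P.mean(0),.213,yy)
# socket corners seen
crop(c,0,0,140,210,3.8,'w3a')
E
```

```text
[0.489  0.3339]
[2.174 0.592 2.147 0.588] [0.0224 0.0306 0.0225 0.0301]
[0.489 0.334]
[2.143 0.578 2.161 0.596] [0.0325 0.0378 0.0319 0.0383]
pos [0.4871 0.3245 0.3607] yaw 2.2994 t 2.275 gap 0.0919 F [0.05 0.75 0.31] q6 -1.71
slide [147.7   5.9   7.8] dr [ 9.13 -0.   -0.  ]
```

View pics/w3a.png

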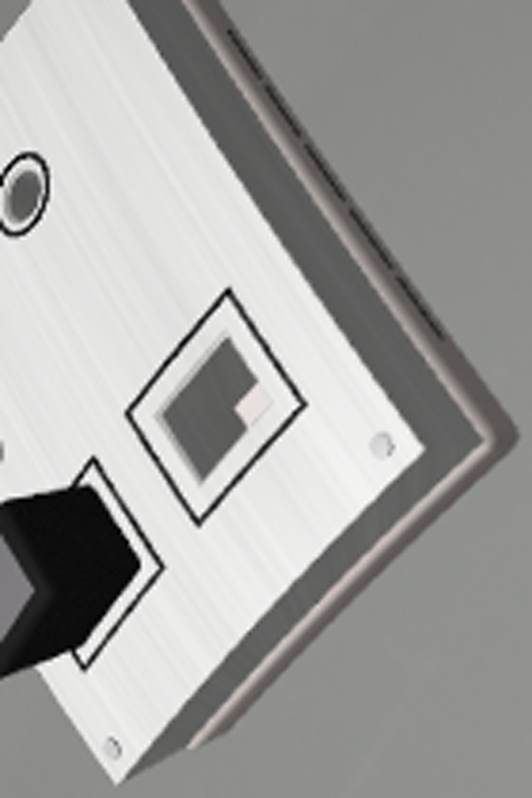

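```bash
python3 -m jog '[{"slide":[0,3,4],"dr":[4.2,0,0],"claw":-1},{"slide":[0,3,4],"dr":[4.2,0,0],"claw":-1},{"slide":[25,0,0],"dr":[0,0,0],"claw":-1},{"slide":[25,0,0],"dr":[0,0,0],"claw":-1},{"slide":[10,0,0],"dr":[0,0,0],"claw":-1},{"slide":[0,0,0],"dr":[0,0,0],"claw":-1},{"slide":[0,0,0],"dr":[0,0,0],"claw":-1}]'
python3 - <<'E'
from h import *
c=snap('wrist','w4'); print(proj(c,[.489,.334,.058])); crop(c,200,150,310,240,7,'w4a')
E
```

```text
time: 3.15
position: [0.4898, 0.3344, 0.3016]
eef_rot: [-0.457, 1.521, 0.457]
ft_force: [0.3, -0.5, 0.2]
finger_gap: 0.0917
(np.float64(250.30581286314407), np.float64(207.79696139158148))
```

View pics/w4a.png

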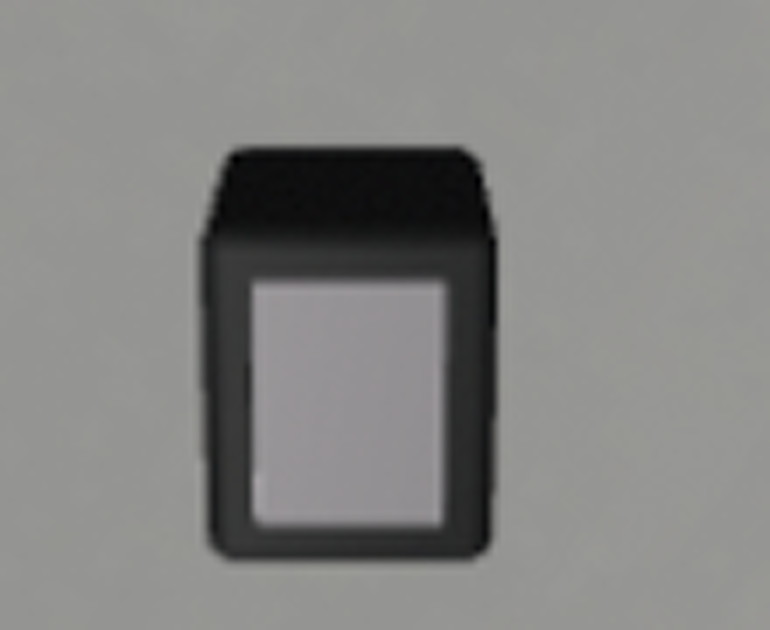

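```bash
python3 - <<'E'
from h import *
c=snap('wrist','w5')
for pts in ([(252,282),(446,280),(443,524),(254,526)],[(203,240),(494,238),(490,560),(210,560)]):
    P=np.array([at(c,200+u/7,150+v/7,.058)[:2] for u,v in pts]);print(P.mean(0).round(4)); d=np.roll(P,-1,0)-P; print((np.arctan2(d[:,1],d[:,0])%np.pi).round(3),np.linalg.norm(d,axis=1).round(4))
plan(*P.mean(0),.213,2.154)
E
```

```text
[0.4894 0.3338]
[2.166 0.585 2.167 0.574] [0.0218 0.0299 0.0222 0.0299]
[0.4892 0.3337]
[2.162 0.593 2.155 0.58 ] [0.0326 0.0395 0.0331 0.0393]
pos [0.4898 0.3344 0.3017] yaw 2.1545 t 3.25 gap 0.0917 F [-0.21 -0.66  0.3 ] q6 -1.56
slide [88.7 -0.3 -1. ] dr [ 0.03  0.09 -0.  ]
```

```bash
python3 -m jog '[{"slide":[25,0,-1],"dr":[0,0,0],"claw":-1},{"slide":[25,0,0],"dr":[0,0,0],"claw":-1},{"slide":[25,0,0],"dr":[0,0,0],"claw":-1},{"slide":[14,0,0],"dr":[0,0,0],"claw":-1},{"slide":[0,0,0],"dr":[0,0,0],"claw":-1},{"slide":[0,0,0],"dr":[0,0,0],"claw":1},{"slide":[0,0,0],"dr":[0,0,0],"claw":1},{"slide":[0,0,0],"dr":[0,0,0],"claw":1},{"slide":[0,0,0],"dr":[0,0,0],"claw":1},{"slide":[0,0,0],"dr":[0,0,0],"claw":1}]' 20
python3 -m jog '[{"slide":[0,0,0],"dr":[0,0,0],"claw":1},{"slide":[0,0,0],"dr":[0,0,0],"claw":1}]'
python3 - <<'E'
from h import *
plan(.4892,.3337,.213,2.154)
c=snap('wrist','w6')
E
```

```text
time: 4.5
position: [0.4886, 0.3336, 0.2118]
eef_rot: [-0.457, 1.522, 0.457]
ft_force: [-0.0, -0.5, 0.8]
finger_gap: 0.0439
time: 4.75
position: [0.4886, 0.3336, 0.2117]
eef_rot: [-0.457, 1.522, 0.457]
ft_force: [0.7, 0.0, 1.4]
finger_gap: 0.0341
pos [0.4886 0.3336 0.2117] yaw 2.1547 t 4.75 gap 0.0341 F [0.7  0.01 1.38] q6 -1.56
slide [-1.3 -0.3  0.5] dr [ 0.04 -0.    0.  ]
```

View pics/w6.png

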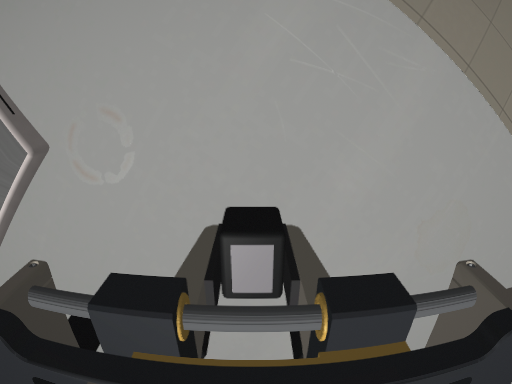

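```bash
python3 - <<'E'
from h import *
c=snap('wrist','w7'); crop(c,205,190,305,310,6,'w7a')
plan(.62,.09,.37,1.36)
E
```

```text
pos [0.4887 0.3337 0.2117] yaw 2.1547 t 4.85 gap 0.0339 F [-0.19 -0.61  1.11] q6 -1.56
slide [-158.3 -275.7  -24.7] dr [45.53  0.    0.  ]
```

View pics/w7a.png

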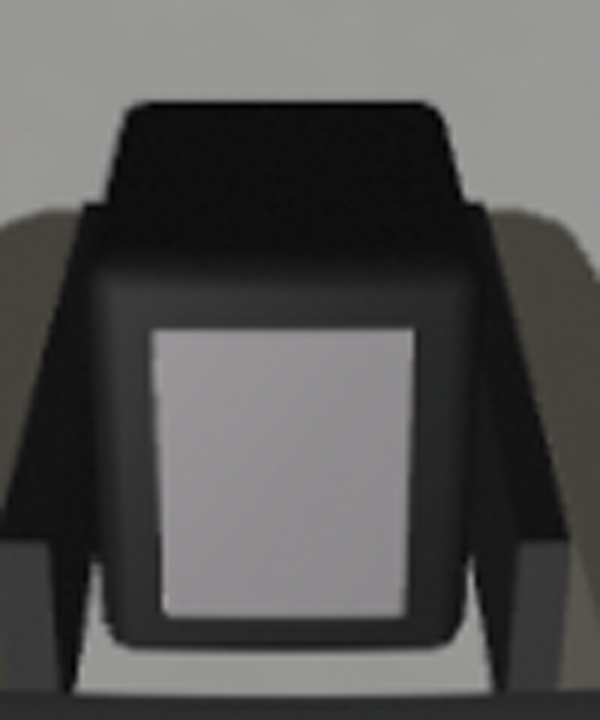

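```bash
python3 - <<'E'
from h import *
c=snap('wrist','w8'); A=R.from_rotvec(c['s']['eef_rot']).as_matrix()
P=np.array([at(c,205+u/6,190+v/6,.058) for u,v in [(152,329),(415,328),(405,617),(163,617)]])
print((A.T@(P-c['s']['position']).T).T.round(4), (A.T@(P.mean(0)-c['s']['position'])).round(4))
E
python3 -m jog '[{"slide":[-20,0,0],"dr":[0,0,0],"claw":1},{"slide":[-40,0,0],"dr":[0,0,0],"claw":1},{"slide":[-40,0,0],"dr":[0,0,0],"claw":1},{"slide":[-40,0,0],"dr":[0,0,0],"claw":1},{"slide":[-18,0,0],"dr":[0,0,0],"claw":1},{"slide":[0,-40,0],"dr":[0,0,0],"claw":1},{"slide":[0,-45,0],"dr":[0,0,0],"claw":1},{"slide":[0,-45,-5],"dr":[0,0,0],"claw":1},{"slide":[0,-45,-10],"dr":[0,0,0],"claw":1},{"slide":[0,-45,-10],"dr":[0,0,0],"claw":1}]'
python3 -m jog '[{"slide":[0,-45,0],"dr":[0,0,0],"claw":1},{"slide":[0,-10,0],"dr":[0,0,0],"claw":1},{"slide":[0,0,0],"dr":[9.1,0,0],"claw":1},{"slide":[0,0,0],"dr":[9.1,0,0],"claw":1},{"slide":[0,0,0],"dr":[9.1,0,0],"claw":1},{"slide":[0,0,0],"dr":[9.1,0,0],"claw":1},{"slide":[0,0,0],"dr":[9.1,0,0],"claw":1},{"slide":[0,0,0],"dr":[0,0,0],"claw":1},{"slide":[0,0,0],"dr":[0,0,0],"claw":1}]'
python3 - <<'E'
from h import *
plan(.62,.09,.37,1.36)
c=snap('wrist','w9')
E
```

```text
[[ 0.1537 -0.0096 -0.0141]
 [ 0.1537  0.0126 -0.0142]
 [ 0.1537  0.0128  0.0162]
 [ 0.1537 -0.0095  0.0162]] [0.1537 0.0016 0.001 ]
time: 6.15
position: [0.5892, 0.1349, 0.3693]
eef_rot: [-0.457, 1.523, 0.458]
ft_force: [0.0, -0.2, -0.9]
finger_gap: 0.0342
time: 7.28
position: [0.6191, 0.0908, 0.3695]
eef_rot: [0.162, 1.565, -0.162]
ft_force: [0.8, 0.6, -1.7]
finger_gap: 0.0339
pos [0.6191 0.0908 0.3695] yaw 1.3644 t 7.275 gap 0.0339 F [ 0.76  0.64 -1.72] q6 -1.22
slide [-0.5 -0.6  1.1] dr [ 0.25 -0.03  0.  ]
```

View pics/w9.png

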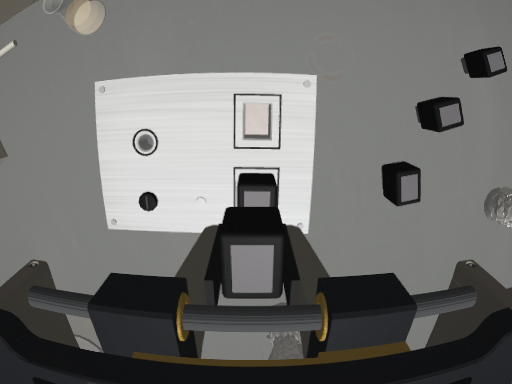

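```bash
python3 - <<'E'
from h import *
c=snap('wrist','w10'); crop(c,220,80,295,160,7.5,'w10a'); crop(c,85,60,330,245,3.2,'w10b'); crop(c,120,120,175,165,10,'w10c')
E
```

```text
(no output)
```

View pics/w10a.png

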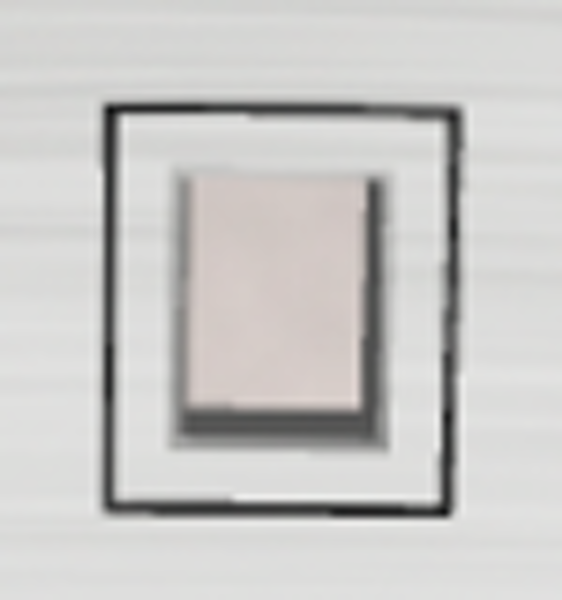

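View pics/w10b.png

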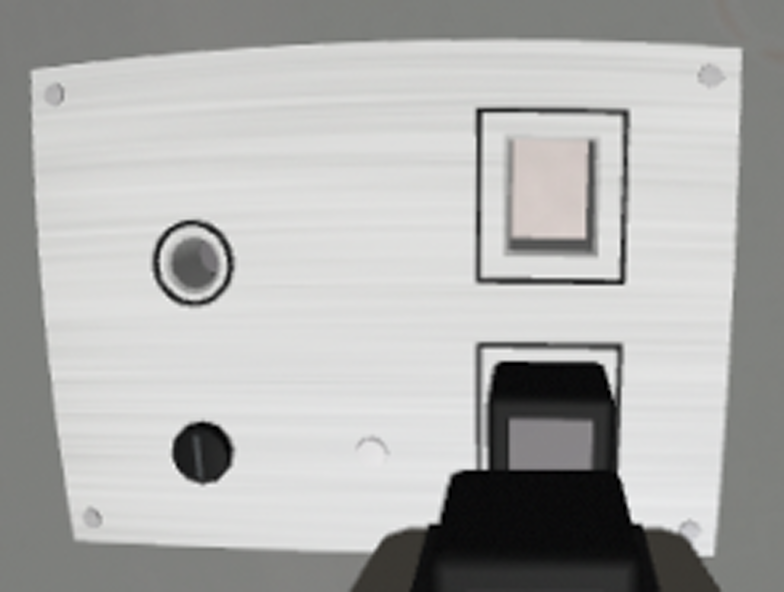

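View pics/w10c.png

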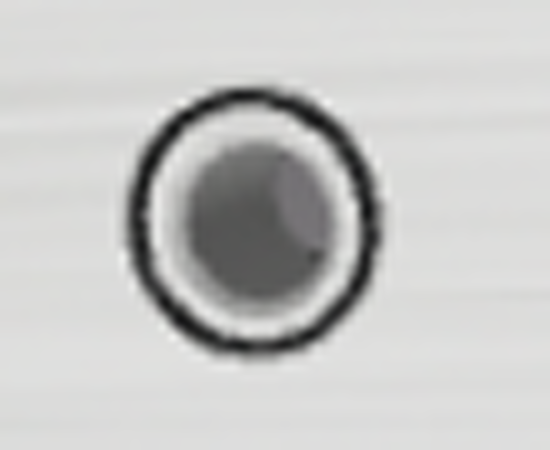

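```bash
cat >> h.py <<'E'
def rigid(L,W):
    L=np.array(L,float);W=np.array(W);l=L.mean(0);w=W.mean(0);U,S,V=np.linalg.svd((L-l).T@(W-w)); D=np.diag([1,np.linalg.det((U@V))]);Q=(U@D@V).T
    return np.arctan2(Q[1,0],Q[0,0]),w-Q@l,Q
E
python3 - <<'E'
from h import *
c=snap('wrist','w11')
W=[at(c,85+u/3.2,60+v/3.2,.07)[:2] for u,v in [(32,70),(742,47),(714,556),(76,541)]]
S=np.array([at(c,220+u/7.5,80+v/7.5,.07)[:2] for u,v in [(110,107),(457,112),(447,512),(108,508)]])
d=np.roll(S,-1,0)-S; print('sock',S.mean(0),(np.arctan2(d[:,1],d[:,0])%np.pi).round(3),np.linalg.norm(d,axis=1).round(4))
O=at(c,120+25.4,120+22.2,.07)[:2];print('open',O)
h=np.array(W);d=np.roll(h,-1,0)-h;print('edges',(np.arctan2(d[:,1],d[:,0])%np.pi).round(3),np.linalg.norm(d,axis=1).round(4))
yaw,t,Q=rigid([(-.083,-.113),(-.083,.113),(.083,.113),(.083,-.113)],W);print(yaw,t,'sock',t+Q@[-.034,.055],'open',t+Q@[-.015,-.055])
yaw,t,Q=rigid([(-.034,.055),(-.015,-.055)],[S.mean(0),O]);print(yaw, 'dist',np.linalg.norm(S.mean(0)-O),np.hypot(.019,.11))
E
```

```text
sock [0.55468963 0.11003763] [1.353 2.923 1.353 2.921] [0.043  0.0508 0.043  0.0508]
open [ 0.54935781 -0.00162396]
edges [1.354 2.923 1.353 2.924] [0.2202 0.1609 0.22   0.1606]
-0.21730032693406376 [0.57622309 0.04904514] sock [0.55488035 0.11008191] open [ 0.54971817 -0.00142752]
-0.2187531581639745 dist 0.11178881774159805 0.1116288493177279
```

```bash
python3 - <<'E'
from h import *
c=snap('wrist','w12'); crop(c,205,190,305,310,6,'w12a')
A=R.from_rotvec(c['s']['eef_rot']).as_matrix(); print(A.round(4))
for u in (230.3,274.2,251.76):
    o,d=ray(c,u,244.7); print(A.T@(o-c['s']['position']),A.T@d)
E
```

```text
[[-2.000e-04  2.069e-01  9.784e-01]
 [-0.000e+00  9.784e-01 -2.069e-01]
 [-1.000e+00 -1.000e-04 -1.000e-04]]
[ 0.01939102  0.00053614 -0.08438461] [ 0.88597314 -0.0722546   0.458073  ]
[ 0.01939102  0.00053614 -0.08438461] [0.88584718 0.07446983 0.4579618 ]
[ 0.01939102  0.00053614 -0.08438461] [ 8.88453342e-01 -5.28678169e-04  4.58966643e-01]
```

View pics/w12a.png

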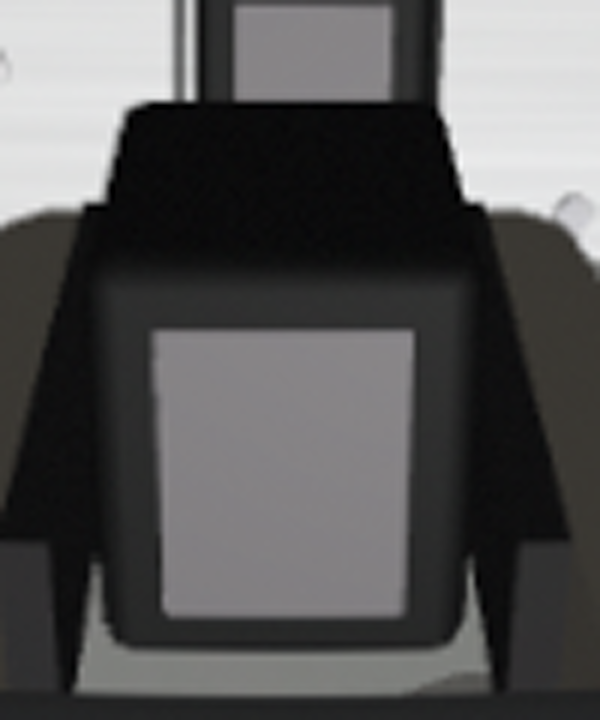

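```bash
python3 - <<'E'
from h import *
for i in range(8):
    s=env.read_state();c=read_camera('wrist'); print(c['mount'][:3,3].round(5),c['mount'][:3,2].round(4),s['position'].round(5), round(c['cx'],2))
E
```

```text
[ 0.01939  0.00054 -0.08438] [-9.562e-01  6.000e-04 -2.926e-01] [0.61931 0.09052 0.36965] 251.76
[ 0.01939  0.00053 -0.08439] [-9.562e-01  6.000e-04 -2.926e-01] [0.61933 0.09048 0.36965] 251.76
[ 0.01939  0.00053 -0.08439] [-9.562e-01  6.000e-04 -2.926e-01] [0.61937 0.09045 0.3697 ] 251.76
[ 0.01939  0.00053 -0.08439] [-9.562e-01  6.000e-04 -2.926e-01] [0.61936 0.09042 0.36969] 251.76
[ 0.01939  0.00053 -0.08439] [-9.562e-01  6.000e-04 -2.926e-01] [0.61935 0.0904  0.36967] 251.76
[ 0.01939  0.00053 -0.08439] [-9.562e-01  6.000e-04 -2.926e-01] [0.61938 0.09039 0.36968] 251.76
[ 0.01939  0.00053 -0.08439] [-9.562e-01  6.000e-04 -2.926e-01] [0.61938 0.09042 0.36966] 251.76
[ 0.01939  0.00053 -0.08439] [-9.562e-01  6.000e-04 -2.926e-01] [0.61938 0.0904  0.36969] 251.76
```

```bash
python3 - <<'E'
from h import *
c=snap('wrist','w13');s=c['s'];A=R.from_rotvec(s['eef_rot']).as_matrix()
px=lambda u,v,x0,y0,k:(x0+(u+.5)/k-.5,y0+(v+.5)/k-.5)
L=np.array([at(c,*px(u,v,205,190,6),s['position'][2]-.1537) for u,v in [(152,329),(415,328),(405,617),(163,617)]])
l=A.T@(L.mean(0)-s['position']); print('label tool',(A.T@(L-s['position']).T).T.round(4),l.round(4))
S=np.array([at(c,*px(u,v,220,80,7.5),.07)[:2] for u,v in [(110,107),(457,112),(447,512),(108,508)]]).mean(0)
O=at(c,*px(254,222,120,120,10),.07)[:2];print('S',S,'O',O)
W=[at(c,*px(u,v,85,60,3.2),.07)[:2] for u,v in [(32,70),(742,47),(714,556),(76,541)]]
yaw,t,Q=rigid([(-.083,-.113),(-.083,.113),(.083,.113),(.083,-.113)],W);print(yaw,t,'sock',t+Q@[-.034,.055],'open',t+Q@[-.015,-.055])
y=yaw+np.pi/2; T=np.array([[np.cos(y),np.sin(y)],[np.sin(y),-np.cos(y)]]) # cols tool y,z
tcp=S-T@l[1:]; print('tcp target',tcp); plan(*tcp,.30,y)
print(S-T@[0,.001])
E
```

```text
label tool [[ 0.1537 -0.0106 -0.0151]
 [ 0.1537  0.0116 -0.0152]
 [ 0.1537  0.0117  0.0152]
 [ 0.1537 -0.0106  0.0152]] [0.1537 0.0005 0.    ]
S [0.55445087 0.10962053] O [ 0.54878936 -0.00208929]
-0.2198571124324263 [0.57588527 0.04858326] sock [0.55469866 0.1096744 ] open [ 0.54925139 -0.00182146]
tcp target [0.55433586 0.10911623]
pos [0.6194 0.0904 0.3697] yaw 1.3606 t 7.925 gap 0.0337 F [-0.54 -0.2  -0.62] q6 -1.22
slide [ 69.7   4.7 -67.5] dr [ 0.55 -0.   -0.  ]
[0.55347494 0.10983862]
```

```bash
python3 -m jog '[{"slide":[0,1,-30],"dr":[0.5,0,0],"claw":1},{"slide":[0,1,-30],"dr":[0,0,0],"claw":1},{"slide":[0,2.7,-7.5],"dr":[0,0,0],"claw":1},{"slide":[30,0,0],"dr":[0,0,0],"claw":1},{"slide":[30,0,0],"dr":[0,0,0],"claw":1},{"slide":[10,0,0],"dr":[0,0,0],"claw":1},{"slide":[0,0,0],"dr":[0,0,0],"claw":1},{"slide":[0,0,0],"dr":[0,0,0],"claw":1}]'
python3 - <<'E'
from h import *
plan(.5543,.1091,.30,1.351)
c=snap('wrist','w14'); crop(c,170,100,340,320,3.5,'w14a')
c=snap('side','s14'); crop(c,225,140,305,205,8,'s14a')
E
```

```text
time: 8.93
position: [0.5551, 0.1095, 0.3007]
eef_rot: [0.172, 1.562, -0.171]
ft_force: [0.3, -0.3, -0.0]
finger_gap: 0.0339
pos [0.5551 0.1095 0.3007] yaw 1.3518 t 8.925 gap 0.0339 F [ 0.33 -0.27 -0.02] q6 -1.16
slide [ 0.7 -0.6 -0.7] dr [ 0.05  0.09 -0.04]
```

View pics/w14.png

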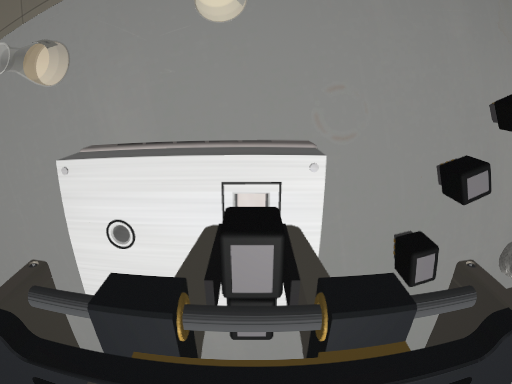

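View pics/s14a.png

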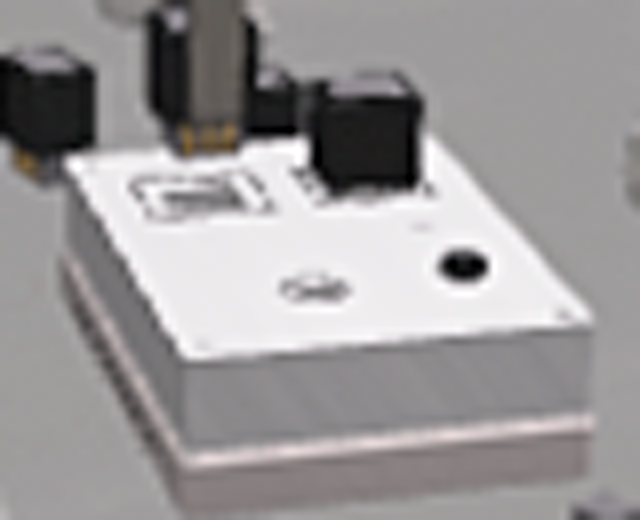

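```bash
python3 - <<'E'
from h import *
c=snap('wrist','w15'); crop(c,210,170,295,215,9,'w15a')
E
```

```text
(no output)
```

View pics/w15a.png

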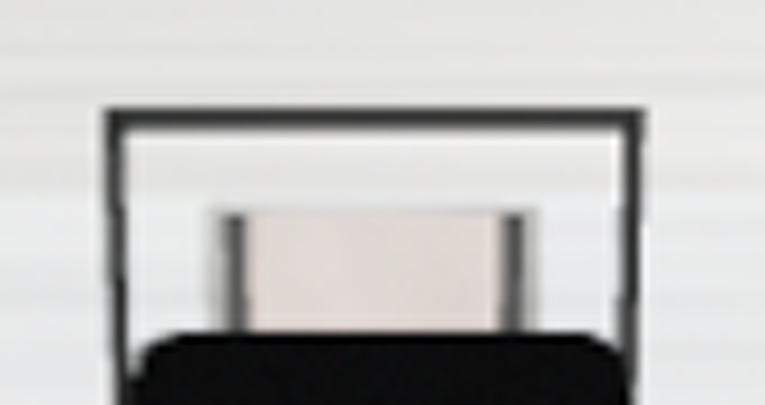

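```bash
python3 - <<'E'
from h import *
c=snap('wrist','w16');s=c['s'];A=R.from_rotvec(s['eef_rot']).as_matrix()
px=lambda u,v,x0,y0,k:(x0+(u+.5)/k-.5,y0+(v+.5)/k-.5)
print(s['position'],c['mount'][:3,3])
P=[A.T@(at(c,*px(u,v,210,170,9),.07)-s['position']) for u,v in [(116,118),(634,117),(213,212),(534,212)]]
print(np.round(P,4))
L=np.array([A.T@(at(c,*px(u,v,205,190,6),s['position'][2]-.1537)-s['position']) for u,v in [(152,329),(415,328),(405,617),(163,617)]])
print(L.round(4))
E
```

```text
[0.55484018 0.10948448 0.30062275] [ 0.01938905  0.00052188 -0.08438919]
[[ 0.2306 -0.0213 -0.0264]
 [ 0.2306  0.0212 -0.0265]
 [ 0.2306 -0.0134 -0.0183]
 [ 0.2306  0.0132 -0.0183]]
[[ 0.1537 -0.0106 -0.0151]
 [ 0.1537  0.0116 -0.0152]
 [ 0.1537  0.0117  0.0152]
 [ 0.1537 -0.0106  0.0152]]
```

```bash
python3 -m jog '[{"slide":[0,-0.2,-1],"dr":[0,0,0],"claw":1},{"slide":[8,0,0],"dr":[0,0,0],"claw":1},{"slide":[8,0,0],"dr":[0,0,0],"claw":1},{"slide":[4,0,0],"dr":[0,0,0],"claw":1},{"slide":[2,0,0],"dr":[0,0,0],"claw":1},{"slide":[0,0,0],"dr":[0,0,0],"claw":1},{"slide":[0,0,0],"dr":[0,0,0],"claw":1}]'
```

```text
time: 10.0
position: [0.5534, 0.1095, 0.2778]
eef_rot: [0.172, 1.564, -0.172]
ft_force: [0.0, -0.3, -1.4]
finger_gap: 0.0336
```

```bash
python3 -m jog '[{"slide":[4,0,0],"dr":[0,0,0],"claw":1},{"slide":[4,0,0],"dr":[0,0,0],"claw":1},{"slide":[3,0,0],"dr":[0,0,0],"claw":1},{"slide":[1,0,0],"dr":[0,0,0],"claw":1},{"slide":[0,0,0],"dr":[0,0,0],"claw":1},{"slide":[0,0,0],"dr":[0,0,0],"claw":1}]'
python3 - <<'E'
from h import *
c=snap('side','s17'); crop(c,225,140,305,205,8,'s17a')
E
```

```text
time: 10.75
position: [0.5534, 0.1094, 0.2657]
eef_rot: [0.172, 1.564, -0.172]
ft_force: [-0.4, 0.1, -0.1]
finger_gap: 0.0339
```

View pics/s17a.png

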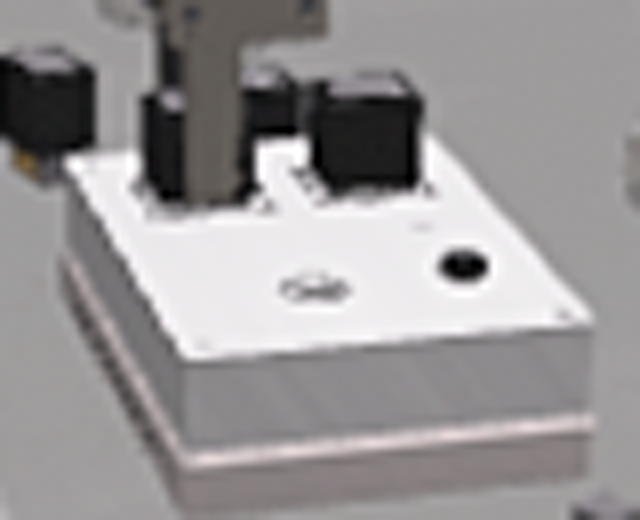

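```bash
python3 -m jog '[{"slide":[1,0,0],"dr":[0,0,0],"claw":1},{"slide":[0,0,0],"dr":[0,0,0],"claw":1},{"slide":[0,0,0],"dr":[0,0,0],"claw":1}]'
```

```text
time: 11.18
position: [0.5534, 0.1094, 0.2656]
eef_rot: [0.172, 1.564, -0.172]
ft_force: [-4.6, -1.9, 9.6]
finger_gap: 0.0338
```

```bash
python3 -m jog '[{"slide":[-0.8,0,0],"dr":[0,0,0],"claw":1},{"slide":[0,0,0],"dr":[0,0,0],"claw":-1},{"slide":[0,0,0],"dr":[0,0,0],"claw":-1},{"slide":[0,0,0],"dr":[0,0,0],"claw":-1},{"slide":[0,0,0],"dr":[0,0,0],"claw":-1},{"slide":[0,0,0],"dr":[0,0,0],"claw":-1},{"slide":[0,0,0],"dr":[0,0,0],"claw":-1},{"slide":[-30,0,0],"dr":[0,0,0],"claw":-1},{"slide":[-40,0,0],"dr":[0,0,0],"claw":-1},{"slide":[-40,0,0],"dr":[0,0,0],"claw":-1}]'
python3 - <<'E'
from h import *
c=snap('side','s18'); crop(c,225,140,305,205,8,'s18a')
c=snap('wrist','w18'); plan(.486,-.311,.40,1.35)
E
```

```text
time: 12.42
position: [0.5533, 0.1094, 0.3765]
eef_rot: [0.172, 1.564, -0.172]
ft_force: [1.3, -0.0, -0.5]
finger_gap: 0.0918
pos [0.5547 0.1097 0.3799] yaw 1.3518 t 12.525 gap 0.0915 F [ 0.35  0.8  -0.45] q6 -1.16
slide [ -21.2 -425.5   24.5] dr [ 0.1   0.38 -0.16]
```

View pics/s18a.png

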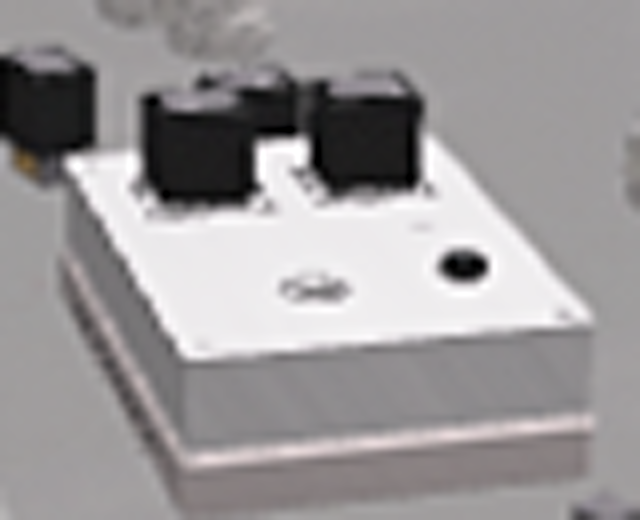

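View pics/w18.png

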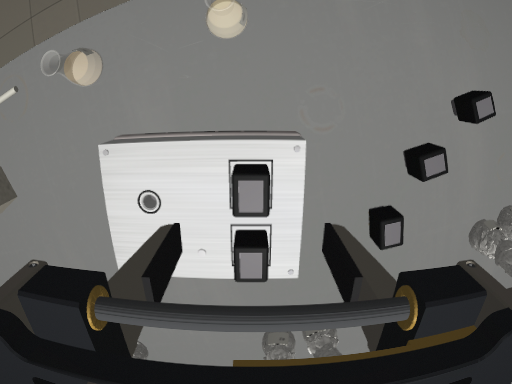

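```bash
python3 -m jog '[{"slide":[-10,-50,0],"dr":[0,0,0],"claw":-1},{"slide":[-10,-53,0],"dr":[0,0,0],"claw":-1},{"slide":[0,-53,3],"dr":[0,0,0],"claw":-1},{"slide":[0,-53,4],"dr":[0,0,0],"claw":-1},{"slide":[0,-53,4],"dr":[0,0,0],"claw":-1},{"slide":[0,-53,4],"dr":[0,0,0],"claw":-1},{"slide":[0,-53,5],"dr":[0,0,0],"claw":-1},{"slide":[0,-50,4],"dr":[0,0,0],"claw":-1},{"slide":[0,0,0],"dr":[0,0,0],"claw":-1},{"slide":[0,0,0],"dr":[0,0,0],"claw":-1}]'
python3 - <<'E'
from h import *
plan(.486,-.311,.40,1.35)
c=snap('wrist','w19')
print(proj(c,[.486,-.311,.066]))
E
```

```text
time: 13.78
position: [0.4858, -0.3034, 0.3947]
eef_rot: [0.173, 1.565, -0.172]
ft_force: [0.1, -0.0, 1.0]
finger_gap: 0.0917
pos [ 0.4858 -0.3034  0.3947] yaw 1.3511 t 13.775 gap 0.0917 F [ 0.13 -0.04  0.95] q6 -1.91
slide [-5.3 -7.4  1.8] dr [ 0.06 -0.07 -0.05]
(np.float64(244.33303925985527), np.float64(184.11750763251956))
```

View pics/w19.png

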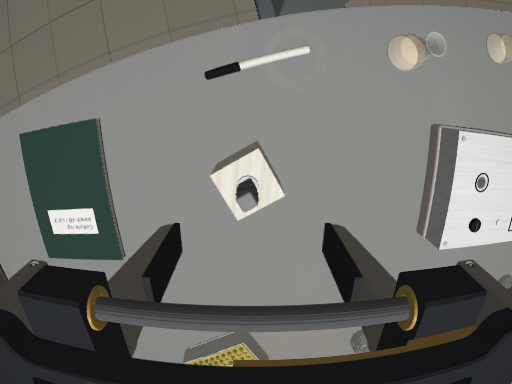

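```bash
python3 - <<'E'
from h import *
c=snap('wrist','w20'); crop(c,200,135,295,230,6.3,'w20a')
E
```

```text
(no output)
```

View pics/w20a.png

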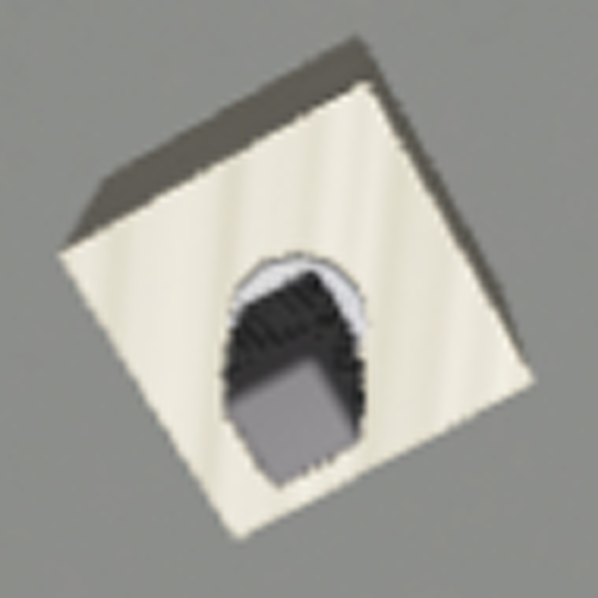

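```bash
python3 - <<'E'
from h import *
c=snap('wrist','w21');px=lambda u,v,x0,y0,k:(x0+(u+.5)/k-.5,y0+(v+.5)/k-.5)
for z,pts in ((.066,[(60,253),(370,83),(535,380),(237,540)]),(.122,[(230,405),(318,358),(360,435),(277,488)])):
    P=np.array([at(c,*px(u,v,200,135,6.3),z)[:2] for u,v in pts]); d=np.roll(P,-1,0)-P
    print(P.mean(0).round(4),(np.arctan2(d[:,1],d[:,0])%np.pi).round(3),np.linalg.norm(d,axis=1).round(4))
plan(*P.mean(0),.36,.288); plan(*P.mean(0),.36,.288+np.pi/2)
E
```

```text
[ 0.4883 -0.3076] [1.856 0.292 1.874 0.293] [0.0604 0.0595 0.0604 0.0606]
[ 0.488  -0.3073] [1.862 0.262 1.95  0.262] [0.0144 0.013  0.0145 0.0143]
pos [ 0.4862 -0.3026  0.3953] yaw 1.3532 t 13.925 gap 0.0917 F [ 0.22  0.74 -0.11] q6 -1.91
slide [35.3 -4.3  2.8] dr [ 6.103e+01 -4.000e-02 -1.000e-02]
pos [ 0.4862 -0.3026  0.3953] yaw 1.3532 t 13.925 gap 0.0917 F [ 0.22  0.74 -0.11] q6 -1.91
slide [35.3 -4.3  2.8] dr [-2.897e+01 -2.000e-02 -3.000e-02]
```

```bash
python3 -m jog '[{"slide":[0,-4.3,2.8],"dr":[0,0,0],"claw":-1},{"slide":[0,0,0],"dr":[-9.6,0,0],"claw":-1},{"slide":[0,0,0],"dr":[-9.7,0,0],"claw":-1},{"slide":[0,0,0],"dr":[-9.7,0,0],"claw":-1},{"slide":[35,0,0],"dr":[0,0,0],"claw":-1},{"slide":[0,0,0],"dr":[0,0,0],"claw":-1},{"slide":[0,0,0],"dr":[0,0,0],"claw":-1}]' 30
python3 - <<'E'
from h import *
c=snap('wrist','w22'); plan(.488,-.3075,.269,1.859); crop(c,190,150,310,250,6,'w22a')
E
```

```text
time: 14.8
position: [0.4883, -0.3086, 0.3612]
eef_rot: [-0.226, 1.559, 0.225]
ft_force: [-0.2, -2.0, -0.2]
finger_gap: 0.092
pos [ 0.4883 -0.3087  0.3616] yaw 1.8581 t 14.85 gap 0.092 F [ 0.41 -0.15  0.29] q6 -2.42
slide [92.6  1.3 -0.1] dr [-0.05  0.05  0.06]
```

View pics/w22a.png

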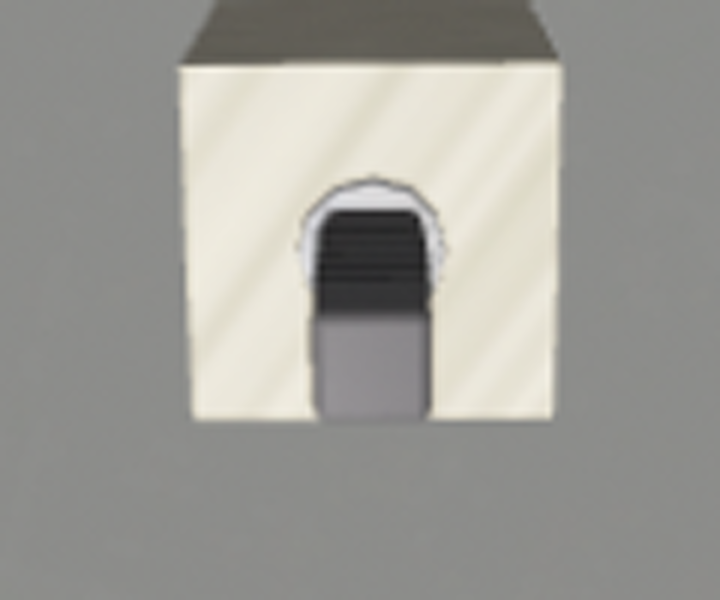

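```bash
python3 - <<'E'
from h import *
c=snap('wrist','w23');px=lambda u,v,x0,y0,k:(x0+(u+.5)/k-.5,y0+(v+.5)/k-.5)
s=c['s'];A=R.from_rotvec(s['eef_rot']).as_matrix();print(c['mount'][:3,3])
for z,pts in ((.122,[(313,318),(431,318),(431,420),(316,420)]),(.066,[(180,65),(562,63),(553,418),(193,420)])):
    P=np.array([at(c,*px(u,v,190,150,6),z) for u,v in pts]); print(P.mean(0),(A.T@(P.mean(0)-s['position'])).round(4))
E
```

```text
[ 0.01938882  0.00112787 -0.08396271]
[ 0.48820992 -0.30798745  0.122     ] [ 2.396e-01  1.000e-03 -1.000e-04]
[ 0.48839651 -0.30817922  0.066     ] [ 0.2956  0.0008 -0.    ]
```

```bash
python3 -m jog '[{"slide":[30,0.6,0],"dr":[0,0,0],"claw":-1},{"slide":[30,0,0],"dr":[0,0,0],"claw":-1},{"slide":[25,0,0],"dr":[0,0,0],"claw":-1},{"slide":[7,0,0],"dr":[0,0,0],"claw":-1},{"slide":[0,0,0],"dr":[0,0,0],"claw":-1},{"slide":[0,0,0],"dr":[0,0,0],"claw":1},{"slide":[0,0,0],"dr":[0,0,0],"claw":1},{"slide":[0,0,0],"dr":[0,0,0],"claw":1},{"slide":[0,0,0],"dr":[0,0,0],"claw":1},{"slide":[0,0,0],"dr":[0,0,0],"claw":1}]' 30
python3 -m jog '[{"slide":[0,0,0],"dr":[0,0,0],"claw":1},{"slide":[0,0,0],"dr":[0,0,0],"claw":1},{"slide":[0,0,0],"dr":[0,0,0],"claw":1},{"slide":[0,0,0],"dr":[0,0,0],"claw":1}]' 30
python3 - <<'E'
from h import *
c=snap('wrist','w24'); plan(.488,-.3075,.269,1.859)
c=snap('side','s24'); crop(c,265,180,345,260,7,'s24a')
E
```

```text
time: 16.15
position: [0.4877, -0.308, 0.2685]
eef_rot: [-0.225, 1.559, 0.225]
ft_force: [-0.7, 0.7, -0.3]
finger_gap: 0.0441
time: 16.65
position: [0.4877, -0.308, 0.2685]
eef_rot: [-0.225, 1.559, 0.225]
ft_force: [-0.2, 0.6, 0.2]
finger_gap: 0.0159
pos [ 0.4877 -0.308   0.2684] yaw 1.8579 t 16.7 gap 0.0154 F [ 0.97  0.15 -0.1 ] q6 -2.42
slide [-0.6  0.4  0.5] dr [-0.06 -0.   -0.  ]
```

View pics/w24.png

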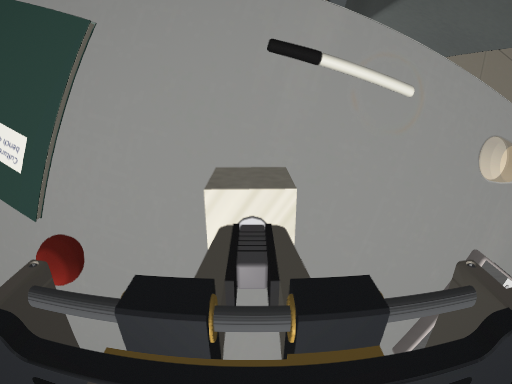

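View pics/s24a.png

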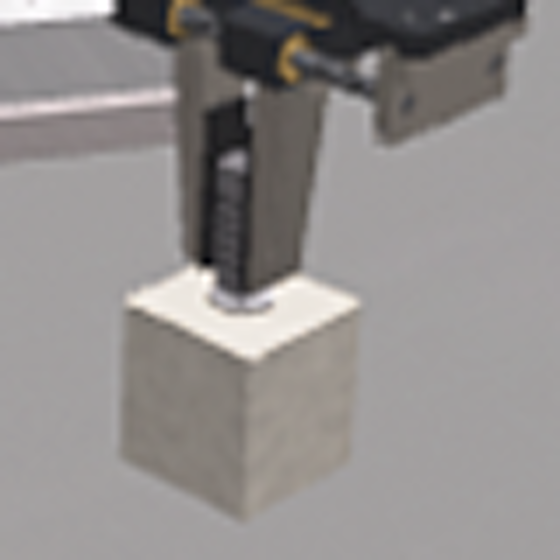

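```bash
python3 -m jog '[{"slide":[-15,0,0],"dr":[0,0,0],"claw":1},{"slide":[-30,0,0],"dr":[0,0,0],"claw":1},{"slide":[-40,0,0],"dr":[0,0,0],"claw":1},{"slide":[-35,0,0],"dr":[0,0,0],"claw":1},{"slide":[0,0,0],"dr":[0,0,0],"claw":1},{"slide":[0,0,0],"dr":[0,0,0],"claw":1},{"slide":[0,0,0],"dr":[0,0,0],"claw":1}]' 30
python3 - <<'E'
from h import *
c=snap('wrist','w25'); plan(.548,-.002,.388,1.859)
c=snap('side','s25'); crop(c,255,140,345,260,5,'s25a')
E
```

```text
time: 17.62
position: [0.4873, -0.3078, 0.3873]
eef_rot: [-0.224, 1.561, 0.227]
ft_force: [-1.0, -1.0, -1.3]
finger_gap: 0.0161
pos [ 0.4873 -0.3078  0.3873] yaw 1.858 t 17.675 gap 0.0156 F [0.73 0.64 0.16] q6 -2.42
slide [ -0.5 276.1 144.8] dr [-0.06 -0.08 -0.1 ]
```

View pics/s25a.png

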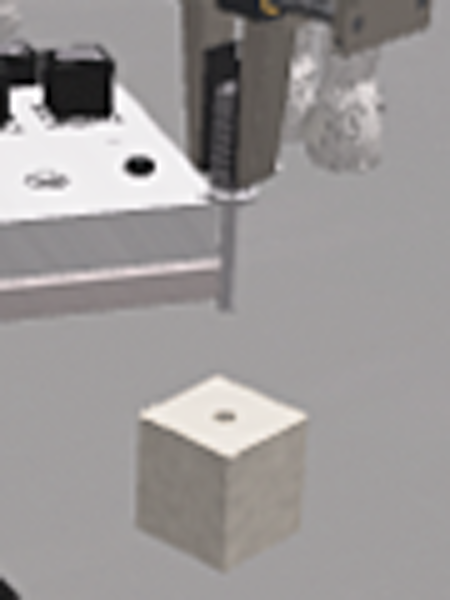

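View pics/w25.png

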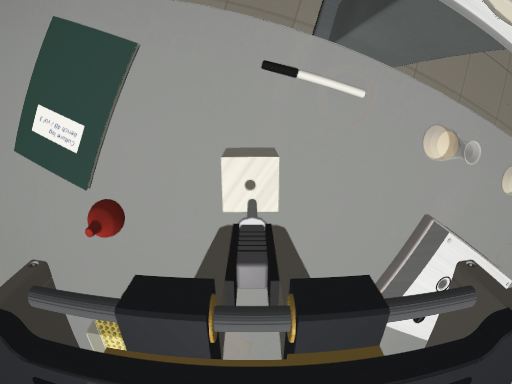

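```bash
python3 -m jog '[{"slide":[0,30,15],"dr":[0,0,0],"claw":1},{"slide":[0,40,21],"dr":[0,0,0],"claw":1},{"slide":[0,40,21],"dr":[0,0,0],"claw":1},{"slide":[0,40,21],"dr":[0,0,0],"claw":1},{"slide":[0,40,21],"dr":[0,0,0],"claw":1},{"slide":[0,40,21],"dr":[0,0,0],"claw":1},{"slide":[0,30,16],"dr":[0,0,0],"claw":1},{"slide":[0,16,9],"dr":[0,0,0],"claw":1},{"slide":[0,0,0],"dr":[0,0,0],"claw":1},{"slide":[0,0,0],"dr":[0,0,0],"claw":1}]' 30
python3 - <<'E'
from h import *
plan(.548,-.002,.388,1.859)
c=snap('wrist','w26'); crop(c,200,150,310,250,7,'w26a')
print(proj(c,[.548,-.002,.07]))
E
```

```text
time: 18.98
position: [0.5484, -0.0031, 0.3882]
eef_rot: [-0.225, 1.56, 0.225]
ft_force: [0.4, -0.4, -0.4]
finger_gap: 0.0158
pos [ 0.5484 -0.0031  0.3882] yaw 1.8577 t 18.975 gap 0.0158 F [ 0.39 -0.45 -0.37] q6 -1.87
slide [ 0.2  1.2 -0.1] dr [-0.08 -0.04  0.01]
(np.float64(252.06474009981002), np.float64(184.58910911865686))
```

View pics/w26a.png

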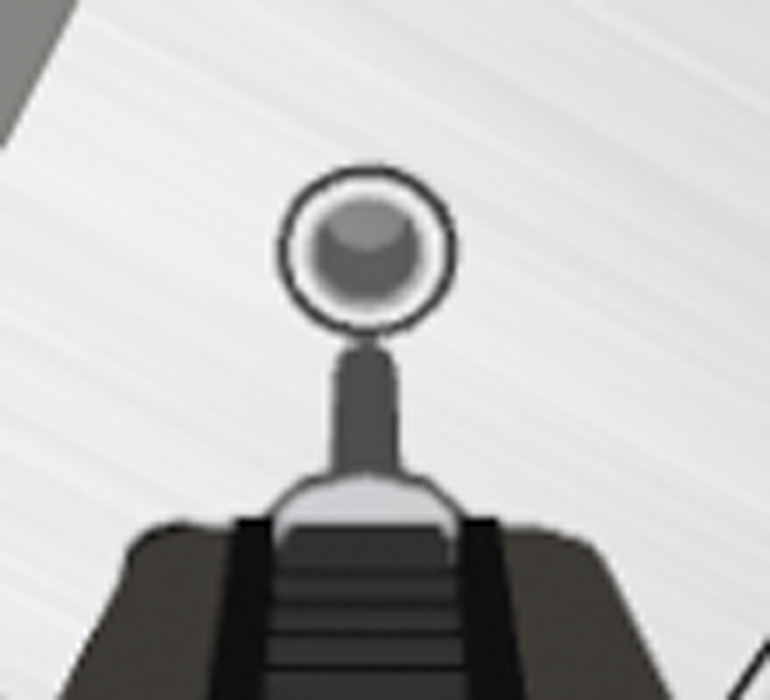

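```bash
python3 - <<'E'
from h import *
c=snap('wrist','w27');s=c['s'];A=R.from_rotvec(s['eef_rot']).as_matrix();px=lambda u,v,x0,y0,k:(x0+(u+.5)/k-.5,y0+(v+.5)/k-.5)
p=at(c,*px(367,251,200,150,7),.07);print(p,A.T@(p-s['position']),c['mount'][:3,3])
# pin tip nearest edge at (366,342): tool z of tip far edge
o,d=ray(c,*px(366,342,200,150,7)); o=A.T@(o-s['position']);d=A.T@d; print('pin tip front edge', o+d*(.2624-o[0])/d[0])
E
```

```text
[ 0.54898978 -0.00192802  0.07      ] [0.31834571 0.001189   0.0010749 ] [ 0.01939102  0.00112737 -0.0839647 ]
pin tip front edge [ 0.2624      0.00105931 -0.0032019 ]
```

```bash
python3 -m jog '[{"slide":[20,0,0.3],"dr":[0,0,0],"claw":1},{"slide":[20,0,0],"dr":[0,0,0],"claw":1},{"slide":[8,0,0],"dr":[0,0,0],"claw":1},{"slide":[0,0,0],"dr":[0,0,0],"claw":1},{"slide":[0,0,0],"dr":[0,0,0],"claw":1}]' 30
python3 - <<'E'
from h import *
c=snap('wrist','w28'); crop(c,200,150,310,250,7,'w28a')
c=snap('side','s28'); crop(c,225,120,315,210,6.5,'s28a')
E
```

```text
time: 19.7
position: [0.5491, -0.0024, 0.3412]
eef_rot: [-0.225, 1.558, 0.225]
ft_force: [0.3, 0.9, -1.3]
finger_gap: 0.0158
```

View pics/w28a.png

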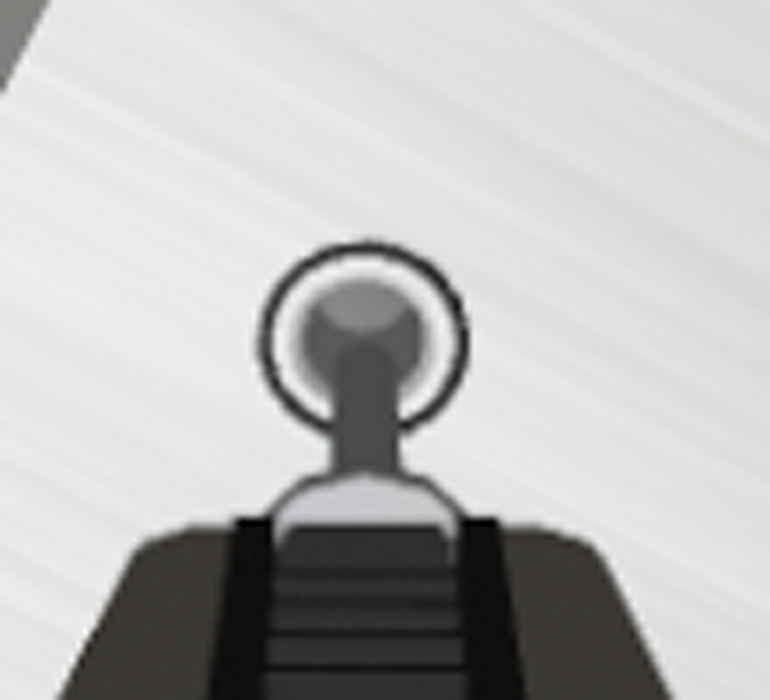

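View pics/s28a.png

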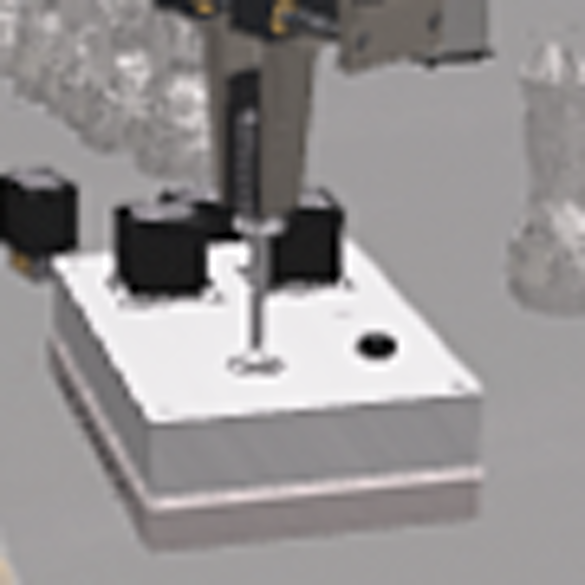

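```bash
python3 -m jog '[{"slide":[10,0,0],"dr":[0,0,0],"claw":1},{"slide":[10,0,0],"dr":[0,0,0],"claw":1},{"slide":[8,0,0],"dr":[0,0,0],"claw":1},{"slide":[4,0,0],"dr":[0,0,0],"claw":1},{"slide":[0,0,0],"dr":[0,0,0],"claw":1},{"slide":[0,0,0],"dr":[0,0,0],"claw":1}]' 30
```

```text
time: 20.55
position: [0.549, -0.0021, 0.3087]
eef_rot: [-0.225, 1.559, 0.225]
ft_force: [0.1, 0.6, 0.4]
finger_gap: 0.0159
```

```bash
python3 -m jog '[{"slide":[3,0,0],"dr":[0,0,0],"claw":1},{"slide":[0,0,0],"dr":[0,0,0],"claw":1},{"slide":[0,0,0],"dr":[0,0,0],"claw":1},{"slide":[0,0,0],"dr":[0,0,0],"claw":1}]' 40
```

```text
time: 21.05
position: [0.5491, -0.0022, 0.3057]
eef_rot: [-0.225, 1.558, 0.225]
ft_force: [1.6, 0.6, 1.7]
finger_gap: 0.0157
```

```bash
python3 -m jog '[{"slide":[3,0,0],"dr":[0,0,0],"claw":1},{"slide":[0,0,0],"dr":[0,0,0],"claw":1},{"slide":[0,0,0],"dr":[0,0,0],"claw":1},{"slide":[0,0,0],"dr":[0,0,0],"claw":1}]' 40
```

```text
time: 21.55
position: [0.549, -0.0022, 0.3027]
eef_rot: [-0.225, 1.558, 0.225]
ft_force: [2.0, -0.1, 2.9]
finger_gap: 0.0157
```

```bash
python3 -m jog '[{"slide":[1.5,0,0],"dr":[0,0,0],"claw":1},{"slide":[0,0,0],"dr":[0,0,0],"claw":1},{"slide":[0,0,0],"dr":[0,0,0],"claw":1},{"slide":[0,0,0],"dr":[0,0,0],"claw":1}]' 40
```

```text
time: 22.05
position: [0.5491, -0.0022, 0.3013]
eef_rot: [-0.226, 1.558, 0.225]
ft_force: [1.7, 0.0, 6.3]
finger_gap: 0.0156
```

```bash
python3 -m jog '[{"slide":[0.5,0,0],"dr":[0,0,0],"claw":1},{"slide":[0,0,0],"dr":[0,0,0],"claw":1},{"slide":[0,0,0],"dr":[0,0,0],"claw":1},{"slide":[0,0,0],"dr":[0,0,0],"claw":1}]' 40
python3 - <<'E'
from h import *
c=snap('side','s30'); crop(c,225,120,315,210,6.5,'s30a')
c=snap('wrist','w30')
for i in range(5): print(env.read_state()['ft_force'].round(1)); read_camera('wrist')
E
```

```text
time: 22.55
position: [0.5491, -0.0022, 0.3012]
eef_rot: [-0.226, 1.558, 0.225]
ft_force: [0.4, -0.2, 9.8]
finger_gap: 0.0158
[ 0.5  0.5 10.3]
[ 0.5 -0.9 10.9]
[-0.5 -0.7 10.1]
[-0. -1. 10.]
[-0.3 -0.3 10. ]
```

View pics/s30a.png

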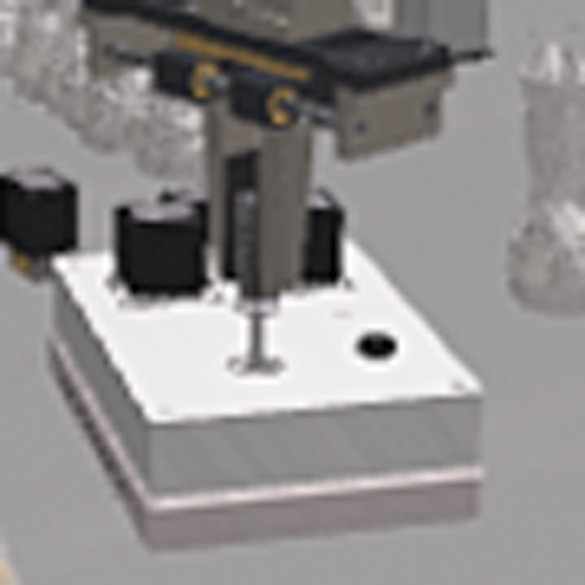

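View pics/w30.png

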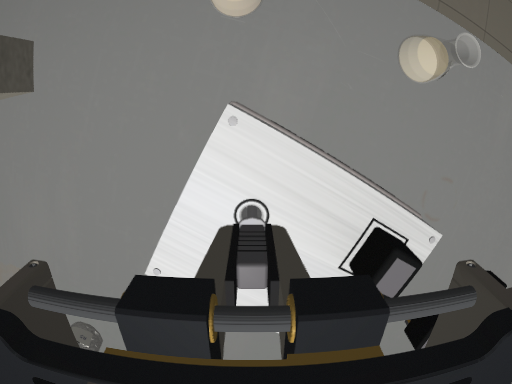

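The pin goes into the ring at about (251,213) in the wrist picture and stands upright. The TCP has stopped at z 0.301 and the force has risen to a steady 10 N, so the button is on its stop. The relay still sits flush.

```bash
python3 -c "
from bench import ticket; print(ticket.hand_in())"
```

```text
the job is handed in; nothing more can be done
None
```

I did the job in the required order and handed it in at about 23 s of the 72 s allowed. `hand_in` reports no verdict, so the result rests on my own checks.

- **Relay:** I picked up the loose relay nearest the base, put it in the empty socket and pressed until the shoulder took about 10 N. I then let go. The side picture shows it flush, level with the fitted relay.
- **Pin and button:** I drew the pin from its stand, centred it over the opening and pressed. The tool stopped with the tip about 31 mm below the controller's top, which is the full 6 mm of travel. The push held steady at about 10 N, with the pin upright and gripped at 40 N. The arm was left pushing and gripping.
- **Bystanders:** Nothing in the pictures I viewed suggested the arm had touched the glassware or other bystanders. I did not measure their positions.
- **Disagreement:** The first positions from the top camera were 5–10 mm off in y from the wrist camera's. I used the wrist camera, and the grasp and both fits bore it out.

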